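# Open a ratchet packet rack for refilling

## Task

Open the packet rack for refilling: with the fingertips press the orange release on the black sliding stop down and, keeping it down, push the stop along its bar away from the packets until it is fully back against the grey rear post, then let the release spring up. Only press and push: nothing is to be picked up, the packets stay standing where they are, and the other things on the counter are left alone.

Things in the scene. Friction and masses are not known exactly. Their poses are not given: they have to be found in the camera images.
- rack: fixed grey packet rack, plate 130 (its x) x 280 (its y, -150 to +130) x 6 mm, 3 packets in a lane along y at x = -30 mm. Origin on the counter under the plate. A steel ratchet bar (top 38 mm up) runs along y at x = +30 mm. Fixed upright end, 62 mm high, at -y beside the packets; grey rear post, 42 mm high, at the bar's +y end
- stop (a joint): black sliding stop on the bar, m: 0 nearest the packets (face plate 11 mm from them), growing towards the rack's +y; 0.110 is fully back against the rear post. Starts at 0 to 0.035. Teeth block it towards +y unless the release is held down; towards -y it clicks along. Drags with about 2.5 N when released, and stays where it is left
- release (a joint): orange release on top of the stop, m: 0 up, 0.009 fully down, moving straight down; a spring raises it (3 N at the top, 6 N fully down) when let go. Reads 0 to 0.0045 at rest, as its toe sits on the teeth; the teeth are free from about 0.005 down
- release_top (a point): centre of the flat top of the orange release, 40 (rack x) x 36 mm (rack y), 63 mm above the counter when up, 54 mm when fully down; rides on the stop. Axes as the rack's. Nothing stands above it
- push_face (a point): centre of the face, looking to the rack's -y, of the stop's upright black push wall: 46 mm wide (rack x), 8 mm thick, top 88 mm above the counter. The face is 23 mm from the release's centre towards +y, so a fingertip holding the release down can also push this wall towards +y. Axes as the rack's
- stop_plate (a point): centre of the packet side of the stop's face plate, 82 (rack x) x 46 mm high, 54 mm above the counter at its top
- packet0: dark small card packet, 21 x 24 x 47 mm (tall), 20 g, its 24 mm side across the lane, standing loose on the rack's floor plate; origin at the centre of its underside. To be left standing
- packet1: cream small card packet, 21 x 24 x 47 mm (tall), 20 g, its 24 mm side across the lane, standing loose on the rack's floor plate; origin at the centre of its underside. To be left standing
- packet2: dark small card packet, 21 x 24 x 47 mm (tall), 20 g, its 24 mm side across the lane, standing loose on the rack's floor plate; origin at the centre of its underside. To be left standing
- bell: white desk bell, 66 mm across, 50 mm high, origin at the centre of its underside; bystander
- phone: phone with a red edge lying flat, 75 x 149 x 11 mm, origin at the centre of its underside; bystander
- cap: white conical cap, 30 mm across, 34 mm high, origin at the centre of its underside; bystander
- labels: cream roll of stickers lying flat, 62 mm across, 26 mm high, origin at the centre of its underside, behind the rack; bystander
- scale: black pocket scale, 118 x 68 x 18 mm, origin at the centre of its underside; bystander
- pen: red pen, 11 x 136 x 12 mm, origin at the centre of its underside; bystander

How it is judged:
By the outcome, as a careful person would: the job done as asked, in the order asked, and still so for the second after the job is handed in, with the robot touching nothing.
It also fails if it takes over 32 s, if anything falls off the work surface, if the arm or the gripper's body presses on something with over 40 N, if the wrist force passes 120 N, or if a joint passes its speed limit or range.

## Robot

A 7-joint arm with a two-finger parallel gripper is mounted at the origin on a cart in front of the work surface, level with it; the furniture and walls round the work are solid. World frame = base frame: x ahead of the robot, y to its left, z up, the work surface at z = 0. Lengths are in m, angles in rad, forces in N, time in s.
With the tool pointing down it reaches from about 0.425 to 0.875 m from the base axis. Payload 9.9 kg.
Tool frame: the origin (TCP) lies midway between the tips of the shut fingers; the grasp point (between the pads) lies 19 mm behind it; z points along the fingers, y is the line along which they close (so a half turn about z gives the same grasp; the last joint's range is limited). The gripper opens to 85 mm and grips with 20 to 120 N. Pads are 22 mm wide; open, the fingers measure 114 mm over their backs; the gripper's body (76 mm by 85 mm) begins 54 mm behind the grasp point. The pads swing forward as they close: fully open they stand 13 mm farther back than shut.
Start: joints at [1.19, 0.576, 0.025, 1.437, -0.015, 1.129, -0.057], TCP at [0.197, -0.645, 0.231] pointing down, gripper open.
Joint ranges: [-2.76, 2.76], [-0.34, 2.15], [-1.52, 1.57], [0.19, 2.46], [-1.09, 4.23], [0.17, 1.99], [-2.82, 2.82]. Speed limits (rad/s): [2.22, 2.22, 3.01, 3.01, 3.14, 3.14, 3.14].

## Interface

Orientations are given as a unit quaternion [x, y, z, w].
In Python, from station import env gives the robot as it stands. The module is installed in compiled form; this text tells all that it offers.
- The arm moves only by the tool servo_tool, never from a script. Its argument "series" is text: rows parted by semicolons, each of 6 numbers parted by spaces: the shift along the tool's x, y, z in cm, then the turn, a rotation vector about the tool's x, y, z in rad. A call has exactly 5 rows; each row is the pose to reach, as a shift and turn from the pose commanded when the call began, along the tool's axes at that moment; what a row does not reach only later rows make up. A row lasts 1/8 s, in which the tool goes at most 62.5 mm and 10.7 degrees, less where a joint would pass 70% of its speed; a pose out of reach is approached as far as the arm can. A call with a gripper value outside its range is refused whole. "grip" is the opening, from 0 (shut) to 1 (fully open), set as the call begins (left out, the last holds). The fingers move at their own pace and stop on an object; "squeeze" is the grip in N (left out, the last holds). Time passes only in rows, so rows that repeat a pose let the fingers close, or fill a call up. It gives the time, the measured TCP pose, the force, the opening and the grip force at its end, in the units of the state.
- env.sense(): the state, without advancing time (a new reading comes with each control period).
- env.capture(name): name is "scene" or "top" or "wrist"; returns (picture, depth): 480x640x3 uint8, blue, green, red; 480x640 float32, m along the optical axis (not along the pixel's ray), 0 where there is no reading.
- env.calibration(name): a dict with "fovy" (degrees; the focal length in pixels is half the picture's height over the tangent of half this angle, whatever the lens; pixels are square), "cx", "cy" (the principal point, pixels), "rvec" (rotation vector, rad) and "tvec" (3), from world to camera coordinates, as OpenCV has them. Camera axes: x right, y down, z forward; pixel columns grow to the right and rows downward; lengths in m; the calibration is good to about 2 mm. The wrist camera is an equidistant fisheye: a pixel r from the principal point sees the ray r / f radians off the axis. A picture is of the moment at which its call begins: read the wrist's pose just before it. calibration takes no time and is no camera call; for the wrist camera it gives the pose at the moment of the call.
- env.close_job(): hands the job in; it is judged then, once.
The state is a dict: "time": time; "q": joint angles; "joint_vel": joint speeds; "joint_efforts": joint torques, N m; "tool_pos": TCP position; "tcp_rot": TCP orientation; "wrist_force": force on the tool from outside, world axes, zero at the start; "moment": the same for the moment, N m; "gripper_width": opening from 0.0 (shut) to 1.0 (fully open); "gripper_force": force on a finger pad.
Only numpy, scipy, OpenCV 4.12 (cv2) and the standard library are available. Lean on these libraries where they do the work, as an engineer would, in place of code of your own. Each camera call takes 0.05 s, during which the arm holds its last target. There are 200 camera calls.

## Working session

There is one attempt and no reset: what is moved stays moved. The work goes in short steps, Python scripts to look and compute and a tool call to move; the robot and the scene stay as the last step left them, time stands still between calls to the robot, and variables do not carry over. Pictures are saved under pics/ and viewed, at most 10 in all, crops included, and the job is handed in when it is done.

Besides the shell and the picture viewer there is one more tool, called after "Emit:" by a JSON object that holds its "method" and its "body", one argument or row to a line. servo_tool: Moves the arm, as the interface text tells. Its arguments: {"type":"object","properties":{"series":{"type":"string"},"grip":{"type":"number"},"squeeze":{"type":"number"}},"required":["series"]}

```bash
mkdir -p pics
cat > h.py <<'E'
import numpy as np, cv2
from station import env
from scipy.spatial.transform import Rotation as R
def cap(n):
    c=env.calibration(n); im,d=env.capture(n); return im,d,c
def pts(d,c):
    f=240/np.tan(np.radians(c['fovy'])/2)
    v,u=np.mgrid[:480,:640]
    P=np.stack([(u-c['cx'])/f*d,(v-c['cy'])/f*d,d],-1)
    M=cv2.Rodrigues(np.array(c['rvec'],float))[0]
    return (P-np.array(c['tvec']).ravel())@M
E
python3 - <<'E'
from h import *
for n in('scene','top'):
    im,d,c=cap(n); cv2.imwrite(f'pics/{n}0.png',im); np.savez(f'{n}0.npz',im=im,P=pts(d,c),d=d); print(n,c)
s=env.sense();print(s['time'],s['tool_pos'],s['tcp_rot'],s['wrist_force'])
E
```

```text
scene {'fovy': 47.36732438471576, 'cx': 315.58303613887745, 'cy': 243.09920073255753, 'rvec': array([ 0.71764584, -2.6672736 ,  1.04736629]), 'tvec': array([0.48748993, 0.23832842, 1.08595791])}
top {'fovy': 42.683454583635765, 'cx': 316.08811644726126, 'cy': 244.1786811003571, 'rvec': array([ 1.68068825, -2.49722427,  0.26885504]), 'tvec': array([0.23564819, 0.49028332, 1.34117804])}
0.1 [ 0.19727421 -0.64510536  0.23053408] [ 9.89011014e-01  1.47839989e-01 -1.46229584e-04 -7.28583428e-04] [-0.14341662  0.04314686  0.05256957]
```

View pics/top0.png

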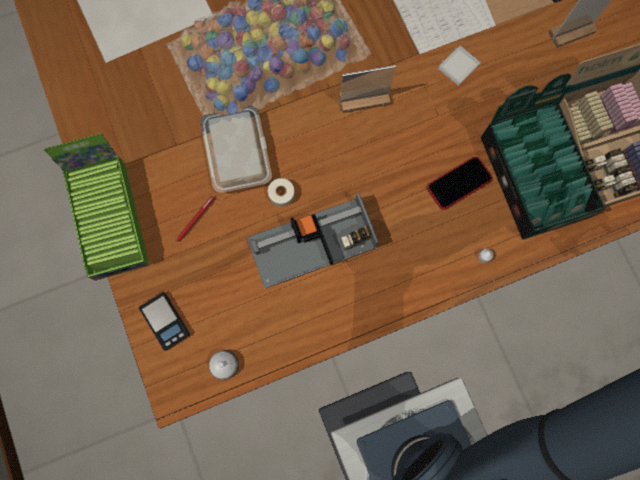

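View pics/scene0.png

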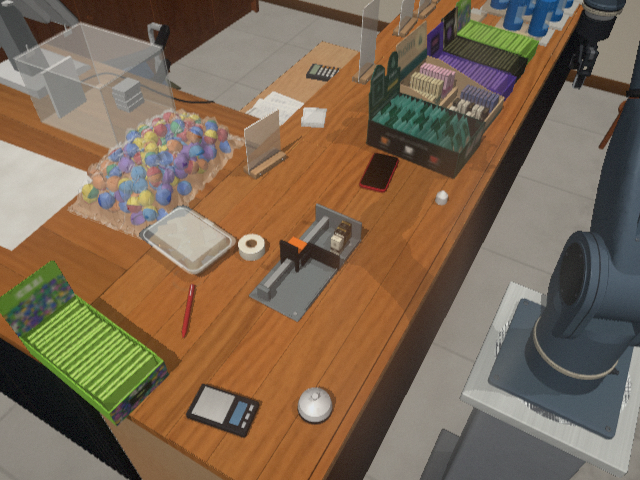

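The top view shows the orange release at about (306,228), the rear post near (258,246) and the packets near (355,238). The scene view shows the release at (296,244), with the black wall on its post side.

Run:
```python
from h import *
for n,w in(('top',(280,335,200,255)),('scene',(270,330,225,275))):
    z=np.load(n+'0.npz'); im,P=z['im'],z['P']
    hsv=cv2.cvtColor(im,cv2.COLOR_BGR2HSV)
    m=cv2.inRange(hsv,(5,190,150),(18,255,255))
    k=np.zeros_like(m);k[w[2]:w[3],w[0]:w[1]]=m[w[2]:w[3],w[0]:w[1]]
    q=P[k>0]; q=q[(q[:,2]>.045)&(q[:,2]<.08)]
    print(n,len(q),q.mean(0),np.median(q,0),q.min(0),q.max(0))
    # grey plate: height 4..9mm gray
    g=(hsv[...,1]<60)&(P[...,2]>.001)&(P[...,2]<.012)
    g[:190]=0;g[310:]=0;g[:,:240]=0;g[:,390:]=0
    nn,l,st,_=cv2.connectedComponentsWithStats(g.astype(np.uint8));i=1+st[1:,4].argmax()
    r=cv2.minAreaRect(P[l==i][:,:2].astype(np.float32)); print('plate',r,cv2.boxPoints(r))
    # black wall top
    a=(hsv[...,2]<70)&(P[...,2]>.075)&(P[...,2]<.1); a[:190]=0;a[310:]=0;a[:,:240]=0;a[:,390:]=0
    if a.sum(): print('wall',a.sum(),P[a].mean(0))
    # steel bar / post: z 30..46
    a=(P[...,2]>.03)&(P[...,2]<.048)&(hsv[...,1]<60)&(hsv[...,2]>70); a[:190]=0;a[310:]=0;a[:,:240]=0;a[:,300:]=0
    if a.sum()>5:
        q=P[a][:,:2].astype(np.float32); print('bar',len(q),cv2.fitLine(q,cv2.DIST_HUBER,0,.01,.01).ravel(),q.min(0),q.max(0))
z=np.load('top0.npz');cv2.imwrite('pics/crop.png',cv2.resize(z['im'][180:300,235:395],(800,600),interpolation=cv2.INTER_CUBIC))
```

```text
top 107 [0.59027385 0.03487803 0.0615657 ] [0.59094373 0.03493955 0.06144723] [0.57152971 0.02169816 0.05413283] [0.60997754 0.04740018 0.0698713 ]
plate ((0.563068687915802, 0.0962548777461052), (0.161850705742836, 0.12988734245300293), 88.1587905883789) [[0.49555844 0.01745792]
 [0.6253787  0.01328469]
 [0.63057894 0.17505184]
 [0.50075865 0.17922506]]
wall 77 [0.58981429 0.06492943 0.08535402]
bar 290 [0.00813387 0.9999669  0.59290254 0.10968984] [0.5812098 0.0625133] [0.6970178  0.16923545]
scene 128 [0.59126008 0.03417177 0.06216215] [0.59115856 0.03432852 0.0621242 ] [0.57159535 0.02069961 0.05840379] [0.61254645 0.0533221  0.06656349]
plate ((0.5630162954330444, 0.09572377800941467), (0.16705644130706787, 0.12830322980880737), 86.71981811523438) [[0.49419042 0.01600308]
 [0.6222834  0.00866174]
 [0.63184214 0.17544448]
 [0.5037492  0.18278581]]
wall 99 [0.59302837 0.06819891 0.08304835]
bar 348 [0.02521041 0.9996822  0.59338695 0.12631337] [0.5810992  0.04602906] [0.71938586 0.17242964]
```

View pics/crop.png

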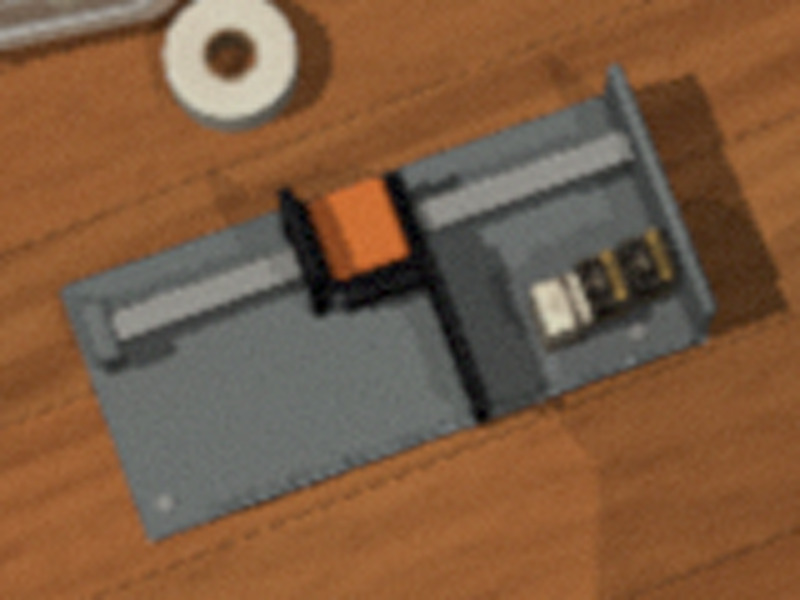

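The crop shows the orange release between the front plate and the black push wall. The wall is on the post side, and the bar runs nearly along world y. Next I check the travel corridor and work out the shift in tool axes.

Run:
```python
from h import *
s=env.sense();M=R.from_quat(s['tcp_rot']).as_matrix();p=s['tool_pos']
t=np.array([.592,.041,.16]);print('shift cm',M.T@(t-p)*100)
yr=np.array([.025,1,0]);yr/=np.linalg.norm(yr);Z=np.array([0,0,-1.])
G=np.c_[yr,np.cross(Z,yr),Z];print(R.from_matrix(M.T@G).as_rotvec())
u=(t-p)[:2];L=np.linalg.norm(u);u/=L
for n in('top','scene'):
    z=np.load(n+'0.npz');P=z['P'][z['d']>0];q=P[:,:2]-p[:2];a=q@u;b=abs(q@[-u[1],u[0]])
    print(n,[(round(k*.1,1),round(float(P[(a>=k*.1)&(a<k*.1+.1)&(b<.13)][:,2].max(initial=-1)),3)) for k in range(9)])
```

```text
shift cm [ 57.81146582 -54.0578111    7.12939138]
[-1.33229905e-03 -8.63065810e-04 -1.24903340e+00]
top [(0.0, 0.007), (0.1, 0.088), (0.2, 0.091), (0.3, 0.092), (0.4, 0.017), (0.5, 0.012), (0.6, 0.067), (0.7, 0.07), (0.8, 0.091)]
scene [(0.0, 0.455), (0.1, 0.087), (0.2, 0.09), (0.3, 0.087), (0.4, 0.014), (0.5, 0.015), (0.6, 0.066), (0.7, 0.067), (0.8, 0.089)]
```

Emit:
{"method": "servo_tool", "body": {
  "series": "4.2 -3.9 0 0 0 -0.1;8.4 -7.8 0 0 0 -0.2;12.6 -11.7 0 0 0 -0.3;16.8 -15.6 0 0 0 -0.4;21 -19.5 0 0 0 -0.5",
  "grip": 0
}}

```text
time: 0.72
tool_pos: [0.3418, -0.3958, 0.2312]
tcp_rot: [0.921, 0.389, -0.0, -0.0]
wrist_force: [2.1, 0.4, -0.1]
gripper_width: -0.003
gripper_force: 0.0
```

```bash
cat > go.py <<'E'
from h import *
import sys
s=env.sense();M=R.from_quat(s['tcp_rot']).as_matrix();p=s['tool_pos']
t=np.array([float(a) for a in sys.argv[1:4]]);print(s['time'],p,s['wrist_force'],'shift cm',M.T@(t-p)*100)
yr=np.array([.025,1,0]);yr/=np.linalg.norm(yr);Z=np.array([0,0,-1.])
G=np.c_[yr,np.cross(Z,yr),Z];print(R.from_matrix(M.T@G).as_rotvec())
E
python3 go.py .592 .041 .16
```

```text
0.725 [ 0.34183558 -0.39579977  0.2311756 ] [ 2.08295076  0.39029645 -0.11954331] shift cm [ 48.76452129 -12.47908012   7.12154927]
[-1.39850764e-04 -9.89102602e-05 -7.45674394e-01]
```

Emit:
{"method": "servo_tool", "body": {
  "series": "5.4 -1.4 0 0 0 -0.1;10.8 -2.8 0 0 0 -0.2;16.2 -4.2 0 0 0 -0.3;21.6 -5.6 0 0 0 -0.4;27 -7 0 0 0 -0.5"
}}

```text
time: 1.35
tool_pos: [0.4804, -0.154, 0.2312]
tcp_rot: [0.796, 0.605, -0.0, -0.0]
wrist_force: [0.7, -0.6, 0.5]
gripper_width: 0.002
gripper_force: 0.0
```

```bash
python3 go.py .592 .038 .16
```

```text
1.35 [ 0.48037804 -0.15401782  0.23122463] [ 0.70660652 -0.56589368  0.47762643] shift cm [21.49004319  5.61519259  7.11900032]
[-1.50779466e-04  1.08232293e-04 -2.46022438e-01]
```

Emit:
{"method": "servo_tool", "body": {
  "series": "5.4 1.4 1.5 0 0 -0.06;10.8 2.8 3 0 0 -0.12;16.2 4.2 5 0 0 -0.19;21.4 5.6 7 0 0 -0.246;21.4 5.6 7 0 0 -0.246"
}}

```text
time: 1.98
tool_pos: [0.5919, 0.0406, 0.1593]
tcp_rot: [0.714, 0.7, 0.0, -0.002]
wrist_force: [-0.8, -0.6, -0.1]
gripper_width: -0.002
gripper_force: 0.0
```

```bash
python3 go.py .592 .041 .075
python3 - <<'E'
from h import *
im,d,c=cap('wrist'); cv2.imwrite('pics/w1.png',im); np.savez('w1.npz',im=im,d=d)
f=240/np.tan(np.radians(c['fovy'])/2); print(c,f)
v,u=np.mgrid[:480,:640]; x,y=u-c['cx'],v-c['cy']; r=np.hypot(x,y)+1e-9; th=r/f
k=np.tan(th)/r
P=np.stack([x*k*d,y*k*d,d],-1); P=(P-np.array(c['tvec']).ravel())@cv2.Rodrigues(np.array(c['rvec'],float))[0]
hsv=cv2.cvtColor(im,cv2.COLOR_BGR2HSV)
m=(cv2.inRange(hsv,(4,180,60),(18,255,255))>0)&(d>0)&(P[...,2]>.05)&(P[...,2]<.07)&(abs(P[...,0]-.59)<.05)&(abs(P[...,1]-.04)<.05)
q=P[m]; print('orange',len(q),cv2.minAreaRect(q[:,:2].astype(np.float32)),np.median(q,0)[2])
a=(d>0)&(P[...,2]>.08)&(P[...,2]<.095)&(abs(P[...,0]-.59)<.05)&(abs(P[...,1]-.06)<.04)
if a.sum()>9: print('wall',a.sum(),cv2.minAreaRect(P[a][:,:2].astype(np.float32)))
g=(d>0)&(P[...,2]>.039)&(P[...,2]<.047)&(abs(P[...,0]-.59)<.03)&(P[...,1]>.12)&(P[...,1]<.2)
if g.sum()>9: print('post',g.sum(),cv2.minAreaRect(P[g][:,:2].astype(np.float32)))
E
```

```text
1.975 [0.59193911 0.0405711  0.15925976] [-0.80073201 -0.55532687 -0.14270927] shift cm [0.01876708 0.02549099 8.42602831]
[-0.00241472 -0.00287186  0.00418099]
{'fovy': 65.70646984690485, 'cx': 311.636010146776, 'cy': 236.98900273007348, 'rvec': array([-2.85254884,  0.02954194,  0.00673149]), 'tvec': array([-0.59054957,  0.03409186,  0.3264403 ])} 371.64829954431775
orange 2802 ((0.5931233763694763, 0.037319015711545944), (0.03530684486031532, 0.03968319669365883), 87.71282196044922) 0.06305006339193196
wall 1105 ((0.5938554406166077, 0.0640791580080986), (0.009608983062207699, 0.045047614723443985), 88.12088012695312)
post 773 ((0.5971625447273254, 0.14449268579483032), (0.048968423157930374, 0.02982986532151699), 88.83952331542969)
```

View pics/w1.png

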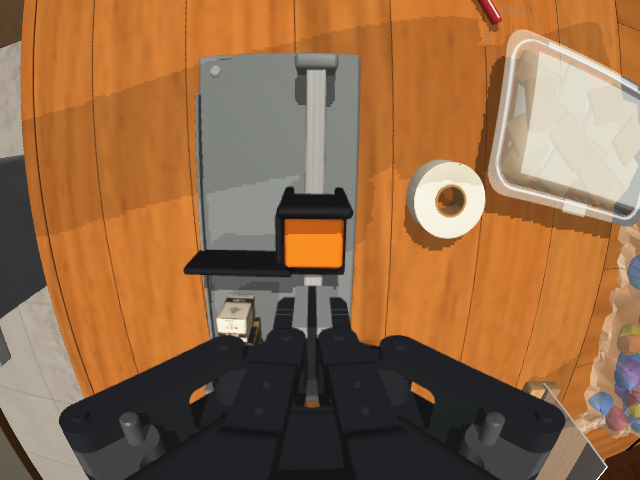

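The wrist view shows the release at about (315,245), the push wall at (315,205) and the post at (316,62). The fingers are lined up with the bar, so I press down just in front of the wall.

Emit:
{"method": "servo_tool", "body": {
  "series": "0.2 -0.1 4 0 0 0;0.2 -0.1 8 0 0 0;0.2 -0.1 9.2 0 0 0;0.2 -0.1 9.9 0 0 0;0.2 -0.1 10.3 0 0 0"
}}

```text
time: 2.65
tool_pos: [0.591, 0.0366, 0.0593]
tcp_rot: [0.717, 0.697, 0.0, 0.001]
wrist_force: [-3.5, -2.0, 4.3]
gripper_width: 0.001
gripper_force: 2.0
```

Emit:
{"method": "servo_tool", "body": {
  "series": "0 0 0.1 0 0 0;0 0 0.1 0 0 0;0 0 0.1 0 0 0;0 0 0.1 0 0 0;0 0 0.1 0 0 0"
}}

```text
time: 3.28
tool_pos: [0.591, 0.0373, 0.0575]
tcp_rot: [0.717, 0.697, 0.0, 0.0]
wrist_force: [-1.8, -1.8, 5.1]
gripper_width: 0.001
gripper_force: 2.3
```

```bash
python3 go.py .593 .043 .0555
```

```text
3.275 [0.59099954 0.03733291 0.05745862] [-1.79778726 -1.77145565  5.08344135] shift cm [0.57206341 0.18403464 0.19599426]
[ 4.94458887e-04 -7.18410202e-05 -2.95307056e-03]
```

Emit:
{"method": "servo_tool", "body": {
  "series": "0 0 0.1 0 0 0;0 0.1 0.2 0 0 0;0.5 0.1 0.2 0 0 0;1 0.1 0.2 0 0 0;1.5 0.1 0.2 0 0 0"
}}

```text
time: 3.9
tool_pos: [0.5918, 0.0524, 0.0551]
tcp_rot: [0.717, 0.697, -0.0, -0.0]
wrist_force: [-3.3, -3.1, 5.7]
gripper_width: -0.001
gripper_force: 2.7
```

```bash
python3 go.py .593 .15 .0555
```

```text
3.9 [0.5917617  0.05236943 0.05511873] [-3.27870346 -3.059946    5.67200245] shift cm [ 9.76268929 -0.14958225 -0.03998434]
[-0.00085423  0.00020205 -0.00300525]
```

Emit:
{"method": "servo_tool", "body": {
  "series": "0.8 0 0 0 0 0;1.6 0 0 0 0 0;2.4 0 0 0 0 0;3.2 0 0 0 0 0;4 0 0 0 0 0"
}}

```text
time: 4.53
tool_pos: [0.5931, 0.0925, 0.0552]
tcp_rot: [0.717, 0.697, -0.0, -0.0]
wrist_force: [-2.1, -2.7, 5.5]
gripper_width: 0.001
gripper_force: 2.6
```

Emit:
{"method": "servo_tool", "body": {
  "series": "0.6 0 0 0 0 0;1.2 0 0 0 0 0;1.8 0 0 0 0 0;2.4 0 0 0 0 0;3 0 0 0 0 0"
}}

```text
time: 5.15
tool_pos: [0.5941, 0.1224, 0.0552]
tcp_rot: [0.717, 0.697, -0.0, -0.0]
wrist_force: [-1.1, -2.7, 5.2]
gripper_width: -0.001
gripper_force: 2.6
```

Emit:
{"method": "servo_tool", "body": {
  "series": "0.4 0 0 0 0 0;0.8 0 0 0 0 0;1.2 0 0 0 0 0;1.6 0 0 0 0 0;2 0 0 0 0 0"
}}

```text
time: 5.78
tool_pos: [0.595, 0.1373, 0.0553]
tcp_rot: [0.718, 0.696, -0.002, 0.002]
wrist_force: [-2.0, -23.3, 14.8]
gripper_width: -0.0
gripper_force: 12.9
```

Emit:
{"method": "servo_tool", "body": {
  "series": "-0.1 0 0 0 0 0;-0.3 0 0 0 0 0;-0.3 0 -0.4 0 0 0;-0.3 0 -0.8 0 0 0;-0.3 0 -1.2 0 0 0"
}}

```text
time: 6.4
tool_pos: [0.594, 0.1372, 0.0663]
tcp_rot: [0.717, 0.697, -0.002, 0.0]
wrist_force: [-1.0, -5.8, -5.3]
gripper_width: 0.0
gripper_force: 3.2
```

Emit:
{"method": "servo_tool", "body": {
  "series": "-0.4 0 -0.2 0 0 0;-0.8 0 -0.5 0 0 0;-0.9 0 -3 0 0 0;-0.9 0 -7 0 0 0;-0.9 0 -10 0 0 0"
}}

```text
time: 7.02
tool_pos: [0.5947, 0.1308, 0.169]
tcp_rot: [0.717, 0.697, 0.001, 0.0]
wrist_force: [0.7, 0.5, -0.8]
gripper_width: 0.001
gripper_force: 0.0
```

Run:
```python
from h import *
im,d,c=cap('wrist'); cv2.imwrite('pics/w2.png',im)
im,d,c=cap('scene'); cv2.imwrite('pics/s2.png',cv2.resize(im[190:330,230:400],(728,600),interpolation=cv2.INTER_CUBIC))
s=env.sense();print(s['time'],s['tool_pos'],s['wrist_force'])
```

```text
7.125 [0.59621793 0.13143013 0.17095705] [ 0.19775055  0.87687273 -0.05127732]
```

View pics/w2.png

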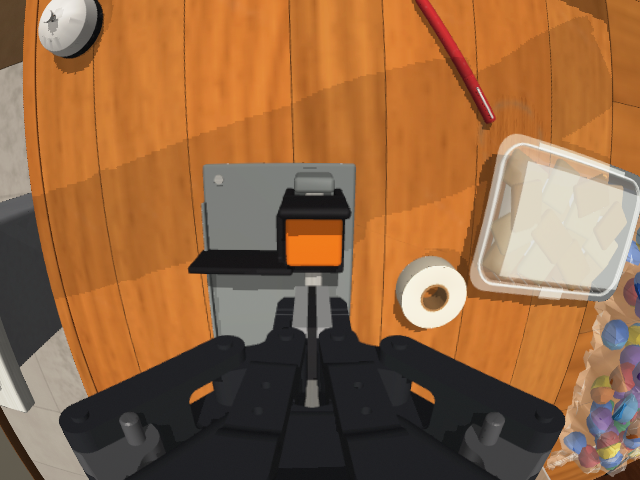

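View pics/s2.png

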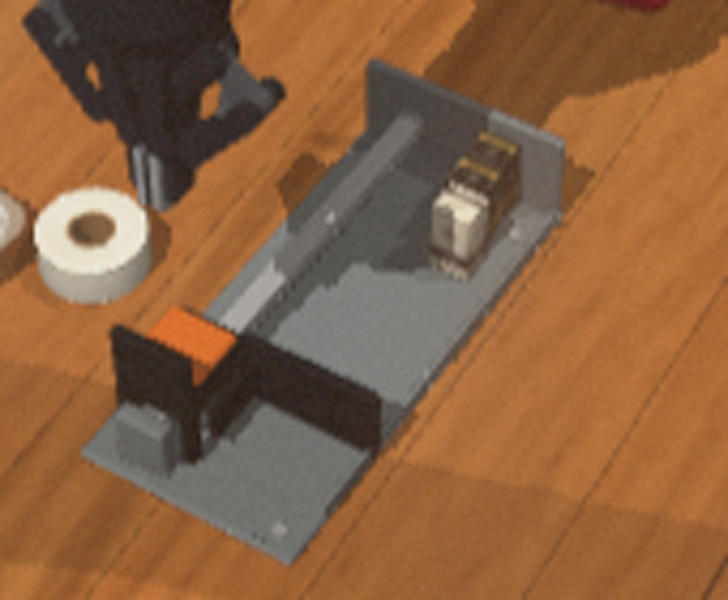

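The stop sits by the post, the release is up and the packets are standing. I'll check the gap numerically: the face plate should be 121 mm from the nearest packet.

Run:
```python
from h import *
for n in('scene','top'):
    im,d,c=cap(n);P=pts(d,c);ok=d>0
    def q(x0,x1,y0,y1,z0,z1):
        a=P[ok&(P[...,0]>x0)&(P[...,0]<x1)&(P[...,1]>y0)&(P[...,1]<y1)&(P[...,2]>z0)&(P[...,2]<z1)]
        return len(a),np.percentile(a,[3,50,97],axis=0)[:,1:].round(4).tolist() if len(a)>3 else 0
    print(n,'packets',q(.54,.575,-.11,.0,.046,.058))
    print('plate top',q(.52,.565,.07,.2,.046,.06))
    print('wall',q(.575,.612,.12,.2,.075,.092))
    print('post',q(.582,.605,.165,.2,.036,.046), 'plate end',q(.51,.56,.1,.2,.0045,.009))
    print('orange',q(.58,.605,.11,.15,.058,.07))
```

```text
scene packets (69, [[-0.0978, 0.0464], [-0.0933, 0.0519], [-0.0551, 0.0576]])
plate top (74, [[0.0987, 0.0465], [0.1036, 0.0516], [0.1072, 0.0548]])
wall (94, [[0.1508, 0.0761], [0.1564, 0.0841], [0.1594, 0.0892]])
post (35, [[0.1655, 0.0362], [0.1684, 0.0397], [0.1713, 0.0439]]) plate end (400, [[0.1061, 0.0046], [0.1439, 0.006], [0.178, 0.0085]])
orange (103, [[0.1122, 0.0589], [0.1237, 0.0622], [0.1369, 0.0645]])
top packets (0, 0)
plate top (49, [[0.0984, 0.0475], [0.1011, 0.0529], [0.104, 0.0581]])
wall (63, [[0.1473, 0.0782], [0.1518, 0.0851], [0.156, 0.0903]])
post (20, [[0.1651, 0.0372], [0.167, 0.0408], [0.1691, 0.0432]]) plate end (322, [[0.1062, 0.0046], [0.1418, 0.0062], [0.1767, 0.0089]])
orange (28, [[0.1101, 0.0585], [0.1128, 0.062], [0.1159, 0.0661]])
```

Run:
```python
from h import *
for n in('scene','top'):
    im,d,c=cap(n);P=pts(d,c);ok=d>0
    def q(x0,x1,y0,y1,z0,z1):
        a=P[ok&(P[...,0]>x0)&(P[...,0]<x1)&(P[...,1]>y0)&(P[...,1]<y1)&(P[...,2]>z0)&(P[...,2]<z1)]
        return len(a),np.percentile(a,[2,50,98],axis=0)[:,:2].round(4).tolist() if len(a)>3 else 0
    print(n,'packets',q(.515,.55,-.088,.05,.02,.056))
    print('post',q(.582,.605,.158,.2,.02,.046))
z=np.load('w1.npz')
```

```text
scene packets (368, [[0.5153, -0.0856], [0.5254, -0.0491], [0.542, -0.0224]])
post (107, [[0.5822, 0.159], [0.5914, 0.1685], [0.6045, 0.172]])
top packets (0, 0)
post (48, [[0.5822, 0.1584], [0.5928, 0.1636], [0.6044, 0.1689]])
```

```bash
python3 -c "
from h import *
print(env.close_job())"
```

```text
the job is handed in; nothing more can be done
None
```

The stop is fully back against the rear post: its face plate measures about 121 mm from the nearest packet, as expected at full travel. The release has sprung up, the packets are still standing, and I handed the job in with the robot clear, at about 7.3 s of the 32 s allowed.

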